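# Complete the order tote and hold it out for hand-over

### The arm

A 6-joint arm with a two-finger parallel gripper is mounted at the origin on the work surface. World frame = base frame: x ahead of the robot, y to its left, z up, the work surface at z = 0. Lengths are in m, angles in degrees, forces in N, time in s.
With the tool pointing down it reaches from about 0.325 to 0.775 m from the base axis. Payload 5.5 kg.
Tool frame: the origin (TCP) lies at the very end of the fingers, on their centre line; the grasp point (between the pads) lies 19 mm behind it; z points along the fingers, y is the line along which they close (so a half turn about z gives the same grasp; the last joint's range is limited). The gripper opens to 85 mm and grips with 20 to 120 N. Pads are 22 mm wide; open, the fingers measure 114 mm over their backs; the gripper's body (76 mm by 85 mm) begins 54 mm behind the grasp point. The pads swing forward as they close: fully open they stand 13 mm farther back than shut.
Start: joints at [-75.957, 5.22, 70.514, -0, 104.267, -3.249], TCP at [0.178, -0.573, 0.204] pointing down, gripper open.
Joint ranges: [-164.24, 164.24], [-49.07, 125.15], [9.68, 141.18], [-86.29, 266.29], [3.28, 154.24], [-151.56, 151.56]. Speed limits (degrees/s): [147.25, 147.25, 172.46, 180, 180, 180].

### API

Orientations are given as [roll, pitch, yaw] about the fixed x, y, z axes, in that order (R = Rz(yaw) Ry(pitch) Rx(roll)).
In Python, from plant import state, read_camera, sign_off gives the robot as it stands.
- The arm moves only by the shell command python3 -m jog 'ROWS' [OPENING]. ROWS is a JSON object of lists of equal length, an entry for each row: "offset": the shift along the tool's x, y, z scaled (see below), a list of three; "angular": the turn, a rotation vector about the tool's x, y, z scaled (see below), a list of three. In form: {"offset": [[tx, ty, tz], ...], "angular": [[rx, ry, rz], ...]}. A call has 1 to 8 rows; each row is the pose to reach, as a shift and turn from the pose commanded when the call began, along the tool's axes at that moment, turning the shorter way round; what a row does not reach only later rows make up. The controller multiplies each number of a shift by 0.4 m and each number of a turn by 180 degrees. A row lasts 1/12 s, in which the tool goes at most 41.7 mm and 7.16 degrees, less where a joint would pass 70% of its speed; a pose out of reach is approached as far as the arm can. A call with a number of a shift or a turn outside -1 to 1 is refused whole. A call with a gripper value outside its range is refused whole. OPENING is the closure, from -1 (fully open) to 1 (shut), so that 0 is half open, set as the call begins (- or left out, the last holds). The fingers move at their own pace and stop on an object; the grip force is fixed at half the most. Time passes only in rows, so rows that repeat a pose let the fingers close. It gives the time, the measured TCP pose, the force, the opening and the grip force at its end, in the units of the state.
- state(): the state, without advancing time (a new reading comes with each control period).
- read_camera(name): name is "scene" or "top" or "wrist"; returns a dict with "color" (400x640x3 uint8, blue, green, red), "camera_matrix" (3x3 intrinsics, pixels), "distortion" ([k1, k2, p1, p2, k3] as OpenCV has them; the pictures are not rectified), "rvec" (rotation vector, rad) and "tvec" (3), from world to camera coordinates, as OpenCV has them. Camera axes: x right, y down, z forward; pixel columns grow to the right and rows downward; lengths in m; the calibration is good to about 2 mm. A picture is of the moment at which its call begins. There is no depth.
- sign_off(): hands the job in; it is judged then, once.
The state is a dict: "t": time; "joint_pos": joint angles; "joint_velocities": joint speeds; "joint_torque": joint torques, N m; "eef_pos": TCP position; "ee_rot": TCP orientation; "wrist_force": force on the tool from outside, world axes, zero at the start; "torque": the same for the moment, N m; "finger_gap": opening from 0.0 (shut) to 1.0 (fully open); "finger_force": force on a finger pad.
Only numpy, scipy, OpenCV 4.12 (cv2) and the standard library are available. Lean on these libraries where they do the work, as an engineer would, in place of code of your own. Each camera call takes 0.05 s, during which the arm holds its last target. There are 200 camera calls.

### The job

The order tote on the parcel scale is short of one tin: stand the tin that is on the bench upright in the middle of the tote's empty bay, without dropping it. Then lift the tote by its handle bar clear of the scale, carry it level with both goods standing in it to above the middle of the taped square, and finish while still holding it there, level and still, with its underside at least 10 cm above the bench, ready for a colleague to take. Leave everything else on the bench where it is.

Things in the scene. Friction and masses are not known exactly. Their poses are not given: they have to be found in the camera images.
- tote: Grey open plastic tote, 280 mm long (its x) x 120 mm wide (its y), walls 55 mm high and 5 mm thick, floor 5 mm thick, loose, 0.32 kg, standing on the scale at any yaw. A cross wall in the middle makes two bays, each about 132 x 110 mm inside; the jar stands in the bay on the -x side, the bay on the +x side is empty. A flat wooden handle bar spans the middle. Origin: centre of the underside; z up.
- tote_bar (a point): Centre of the tote's handle bar, 150 mm above the tote's underside. The bar is 22 mm thick (along the tote's x), 22 mm high and runs along the tote's y, free for 98 mm between two posts (22 x 6 mm) that rise from the tote's floor. Axes as the tote. With a jar and a tin of about equal mass in its two bays the tote hangs nearly in balance below the bar; a firm grip (about 50 N) on the bar's flat sides keeps it level.
- tote_bay (a point): Centre of the floor of the tote's empty bay, 70 mm along the tote's +x from its middle, 5 mm above its underside (the floor's upper face). Axes as the tote.
- tin: The tin to load: an upright closed steel can with a paper label, 60 mm in diameter, 100 mm tall (straight-sided up to 88 mm, then a narrower neck), about 0.25 kg, standing alone on the bench ahead of the robot. Origin: centre of its underside; z up.
- jar: Amber glass jar with a steel screw lid and paper label, 66 mm in diameter, 95 mm tall, about 0.25 kg, already standing in the other bay of the tote. Origin: centre of its underside; z up.
- scale: Parcel scale, fixed: steel platform 300 x 300 mm, its top 40 mm above the bench, with a low readout (36 mm high) on the robot's side (to x = -203 mm). Origin: centre of its underside.
- square: Hand-over square of flat green tape stuck on the bench, 200 x 200 mm outside. Origin: its centre, on the bench top.
- mug: Bystander: white mug, 80 mm in diameter, 85 mm tall, upright, handle at its +y. Origin: centre of underside.
- tape_roll: Bystander: cardboard-brown roll of tape lying flat, 100 mm in diameter, 48 mm tall. Origin: centre of underside.
- carton: Bystander: small closed carton 80 x 120 x 70 mm at the back. Origin: centre of underside.
- bowl: Bystander: ceramic bowl 130 mm in diameter, 55 mm tall, on the right. Origin: centre of underside.
- driver: Bystander: screwdriver lying on the right side of the bench. Origin: on its axis near the middle, on its underside.
- booklet: Bystander: thick booklet 90 x 130 x 12 mm at the back. Origin: centre of underside.

How it is judged (in metres and radians):
On the way, in this order (a step that is already met when the one before it is completed fails the run):
1. the tin stands upright and released in the tote's empty bay while the tote is still on the scale (distance between tin and tote_bay below 0.05 m and angle between tin's own z axis and vertical below 0.3 rad and contact force between tin and the fingers below 0.1 N and linear speed of tin below 0.03 m/s and contact force between tote and scale above 2 N), for 0.2 s.
2. the tote, held by the gripper, is clear of the scale, level, with tin and jar in it (distance between tin and tote_bay below 0.05 m and angle between each of tin, jar's own z axis and vertical below 0.3 rad and x of jar in the frame of tote below -0.02 m and z of jar in the frame of tote below 0.03 m and z of tote in the frame of scale above 0.06 m and contact force between tote and scale below 0.1 N and contact force between tote and the fingers above 2 N and angle between tote's own z axis and vertical below 0.14 rad), for 0.3 s.
At the end, for the whole second after the job is handed in: Held by the fingers (over 2 N), touching nothing else, underside over 90 mm above the bench, centre within 50 mm of the square's, tilt under 0.12 rad, slower than 0.03 m/s and 0.15 rad/s; tin within 50 mm of the bay's centre, jar in its own bay, both tilted under 0.3 rad (distance between tin and tote_bay below 0.05 m and angle between each of tin, jar's own z axis and vertical below 0.3 rad and x of jar in the frame of tote below -0.02 m and z of jar in the frame of tote below 0.03 m and contact force between tote and mug below 0.1 N and contact force between tote and tape_roll below 0.1 N and contact force between tote and carton below 0.1 N and contact force between tote and bowl below 0.1 N and contact force between tote and driver below 0.1 N and contact force between tote and booklet below 0.1 N and contact force between tote and scale below 0.1 N and height (world z) of tote above 0.09 m and horizontal distance between tote and square below 0.05 m and angle between tote's own z axis and vertical below 0.12 rad and linear speed of tote below 0.03 m/s and angular speed of tote below 0.15 rad/s and contact force between tote and the fingers above 2 N); the arm keeps its last pose, push and grip.
It fails at once if a bystander was moved more than 30 mm (distance of any of mug, tape_roll, carton, bowl, driver, booklet from where it was at the start of the episode above 0.03 m).
It fails at once if the tote was tilted more than 0.35 rad (angle between tote's own z axis and vertical above 0.35 rad).
It fails at once if the tin or the jar was tipped over (0.6 rad) (angle between any of tin, jar's own z axis and vertical above 0.6 rad).
It fails at once if the tin was dropped (falling free faster than 0.7 m/s) (linear speed of tin above 0.7 m/s and contact force between tin and anything else below 0.05 N).
It also fails if it takes over 64 s, if anything falls off the work surface, if the arm or the gripper's body presses on something with over 40 N, if the wrist force passes 120 N, or if a joint passes its speed limit or range.

## Working session

There is one attempt and no reset: what is moved stays moved. The work goes in short steps, Python scripts to look and compute and a shell command to move; the robot and the scene stay as the last step left them, time stands still between calls to the robot, and variables do not carry over. Pictures are saved under pics/ and viewed, at most 10 in all, crops included, and the job is handed in when it is done.

```bash
ls; mkdir -p pics
python3 - <<'E'
from plant import *
import cv2
s=state();print(s)
for n in ("scene","top"):
    c=read_camera(n);cv2.imwrite(f"pics/{n}0.png",c["color"]);print(n,c["camera_matrix"],c["distortion"],c["rvec"],c["tvec"])
E
```

```text
pics
{'t': 0.0, 'joint_pos': array([-7.59574359e+01,  5.26519876e+00,  7.05818808e+01, -8.44103736e-05,
        1.04265143e+02, -3.24922511e+00]), 'joint_velocities': array([ 0.04900837,  0.07438289,  0.13760946, -0.02359034,  0.06280483,
       -0.07448977]), 'joint_torque': array([-1.01633828e-03, -4.58732593e+01, -4.18024564e+01, -1.08551226e-04,
        1.17052422e-02,  1.18591873e-05]), 'eef_pos': array([ 0.17825645, -0.57257007,  0.20282905]), 'ee_rot': array([-1.79887953e+02, -6.27899442e-03,  1.72917624e+01]), 'wrist_force': array([-0.4856258 , -0.56262172,  0.72700854]), 'torque': array([ 0.01478866, -0.00345537,  0.0379005 ]), 'finger_force': 0.0, 'finger_gap': 1.0004919254858702}
scene [[404.07490296   0.         321.95347177]
 [  0.         404.07490296 189.3261898 ]
 [  0.           0.           1.        ]] [-0.01304025  0.          0.          0.          0.        ] [ 2.26202883  0.90189145 -0.37309069] [-0.37728643 -0.25352426  1.44073823]
top [[409.22683445   0.         318.95785262]
 [  0.         409.22683445 193.63723949]
 [  0.           0.           1.        ]] [-0.04359367  0.          0.          0.          0.        ] [ 2.16642663 -2.17468442  0.0530572 ] [-0.07321951  0.60398307  1.26445414]
```

View pics/top0.png

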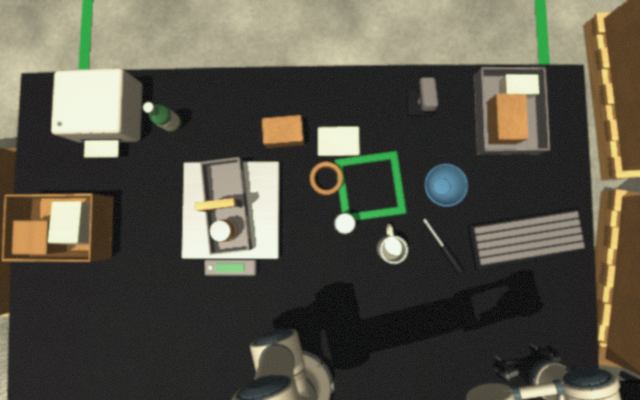

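View pics/scene0.png

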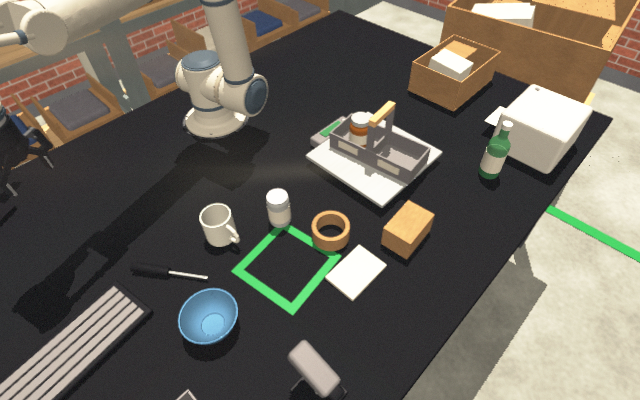

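The top view shows the tin lid at (345,223), the mug at (393,248), the tape roll at (326,179), the square centred near (372,186), the tote bar from (196,205) to (237,203) and the jar lid at (221,231). The empty bay is on the upper (+x) side. The scene view agrees: tin at (279,208), bar near (382,115).

```bash
cat > h.py <<'E'
import numpy as np, cv2
from plant import *
def ray(c,px,z):
    u=cv2.undistortPoints(np.float64(px).reshape(-1,1,2),c["camera_matrix"],c["distortion"]).reshape(-1,2)
    R=cv2.Rodrigues(np.float64(c["rvec"]))[0];t=np.float64(c["tvec"]).ravel()
    o=-R.T@t; d=np.c_[u,np.ones(len(u))]@R
    return o+d*((z-o[2])/d[:,2])[:,None]
def blob(m,roi):
    x0,y0,x1,y1=roi;k=np.zeros(m.shape,np.uint8);k[y0:y1,x0:x1]=(m[y0:y1,x0:x1]>0)*255
    cs=cv2.findContours(k,cv2.RETR_EXTERNAL,cv2.CHAIN_APPROX_NONE)[0]
    return max(cs,key=cv2.contourArea)
E
cat > m.py <<'E'
from h import *
c=read_camera("top");im=c["color"];hsv=cv2.cvtColor(im,cv2.COLOR_BGR2HSV)
np.set_printoptions(precision=4,suppress=True)
g=blob(cv2.inRange(hsv,(45,100,60),(80,255,255)),(325,140,420,230));
w=ray(c,g.reshape(-1,2),0);r=cv2.minAreaRect(w[:,:2].astype(np.float32));print("square",r)
def circ(name,m,roi,z):
    b=blob(m,roi);(x,y),rad=cv2.minEnclosingCircle(b);e=cv2.fitEllipse(b);print(name,(x,y),rad,e,ray(c,[[x,y],e[0]],z))
br=cv2.inRange(hsv,(0,0,140),(180,90,255))
circ("tin",br,(325,205,362,240),.1)
circ("jar",br,(207,215,236,246),.14)
circ("mug",br,(370,220,415,270),.085)
b=blob(cv2.inRange(hsv,(8,90,120),(30,255,255)),(185,190,245,215))
r=cv2.minAreaRect(b);print("barpx",r);p=cv2.boxPoints(r);w=ray(c,p,.201);r2=cv2.minAreaRect(w[:,:2].astype(np.float32));print("bar",r2)
cv2.imwrite("pics/crop1.png",cv2.resize(im[145:275,170:430],(780,390),interpolation=cv2.INTER_CUBIC))
E
python3 m.py
```

```text
square ((0.6295602917671204, -0.2387995719909668), (0.20881544053554535, 0.20710232853889465), 7.855815410614014)
tin (344.435791015625, 222.78440856933594) 10.334753036499023 ((344.5435485839844, 222.90533447265625), (19.374488830566406, 19.97870445251465), 28.538166046142578) [[ 0.5118 -0.152   0.1   ]
 [ 0.5114 -0.1523  0.1   ]]
jar (221.0, 230.0) 20.518383026123047 ((221.6549530029297, 230.97535705566406), (29.29996109008789, 33.81951141357422), 30.079172134399414) [[0.4919 0.2019 0.14  ]
 [0.4891 0.2    0.14  ]]
mug (393.0, 244.0) 19.416587829589844 ((392.6860656738281, 247.22525024414062), (26.36324119567871, 34.83369827270508), 165.71107482910156) [[ 0.4488 -0.2954  0.085 ]
 [ 0.4393 -0.2944  0.085 ]]
barpx ((214.67697143554688, 203.9154052734375), (9.674708366394043, 39.567081451416016), 82.87498474121094)
bar ((0.5635140538215637, 0.20426537096500397), (0.026503775268793106, 0.10947641730308533), 6.881210803985596)
```

View pics/crop1.png

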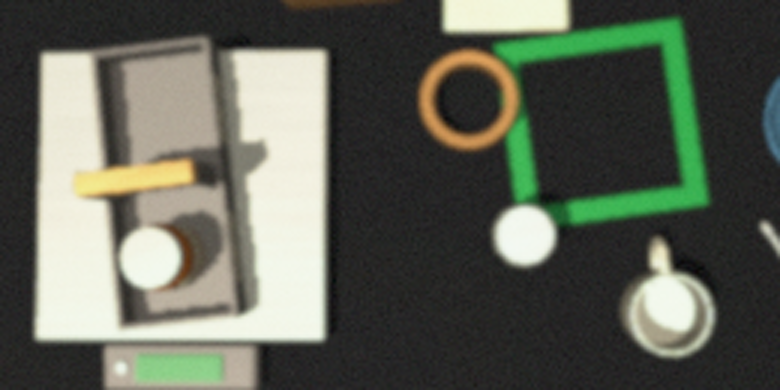

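```bash
cat > d.py <<'E'
# usage: d.py x y z yaw  -> offset & angular in move units
import sys
from h import *
from scipy.spatial.transform import Rotation as Q
x,y,z,yaw=map(float,sys.argv[1:5]);s=state()
R=Q.from_euler("xyz",s["ee_rot"],degrees=True);T=Q.from_euler("xyz",[180,0,yaw],degrees=True)
np.set_printoptions(precision=4,suppress=True)
print("off",R.inv().apply(np.array([x,y,z])-s["eef_pos"])/.4,"ang",(R.inv()*T).as_rotvec(degrees=True)/180,"t",s["t"],s["joint_pos"].round(1))
E
python3 d.py .345 -.36 .21 6.9
```

```text
off [ 0.556  -0.3837 -0.0166] ang [-0.0005  0.      0.0577] t 0.15 [-76.    5.3  70.6  -0.  104.3  -3.2]
```

```bash
python3 -m jog '{"offset":[[0.556,-0.384,-0.017],[0.556,-0.384,-0.017],[0.556,-0.384,-0.017],[0.556,-0.384,-0.017],[0.556,-0.384,-0.017],[0.556,-0.384,-0.017],[0.556,-0.384,-0.017],[0.556,-0.384,-0.017]],"angular":[[0,0,0.058],[0,0,0.058],[0,0,0.058],[0,0,0.058],[0,0,0.058],[0,0,0.058],[0,0,0.058],[0,0,0.058]]}' -1; python3 d.py .512 -.152 .19 6.9
```

```text
t: 0.82
eef_pos: [0.3475, -0.3569, 0.2111]
ee_rot: [-180.0, -0.1, 7.2]
wrist_force: [-0.8, -0.7, -0.7]
finger_gap: 0.996
finger_force: 0.0
off [ 0.4719 -0.4569  0.0538] ang [-0.0002 -0.0005  0.0014] t 0.8167 [-49.7 -10.4  85.    0.1 105.4  33.1]
```

```bash
python3 -m jog '{"offset":[[0.472,-0.457,0.054],[0.472,-0.457,0.054],[0.472,-0.457,0.054],[0.472,-0.457,0.054],[0.472,-0.457,0.054],[0.472,-0.457,0.054],[0.472,-0.457,0.054],[0.472,-0.457,0.054]],"angular":[[0,0,0.002],[0,0,0.002],[0,0,0.002],[0,0,0.002],[0,0,0.002],[0,0,0.002],[0,0,0.002],[0,0,0.002]]}'
python3 - <<'E'
from h import *
c=read_camera("wrist");cv2.imwrite("pics/w1.png",c["color"])
m=cv2.projectPoints(np.float64([[.512,-.152,.1],[.512,-.152,0]]),c["rvec"],c["tvec"],c["camera_matrix"],c["distortion"])[0];print(m)
E
python3 d.py .512 -.152 .05 6.9
```

```text
t: 1.48
eef_pos: [0.5118, -0.154, 0.1878]
ee_rot: [-179.9, 0.1, 6.7]
wrist_force: [0.0, 0.5, -0.4]
finger_gap: 0.995
finger_force: 0.0
[[[315.29685329 192.1989513 ]]

 [[315.60436053 169.14298569]]]
off [ 0.0047 -0.009   0.3457] ang [-0.0001  0.0006 -0.0015] t 1.5333 [-20.6  -5.   82.3  -0.  102.8  62.8]
```

View pics/w1.png

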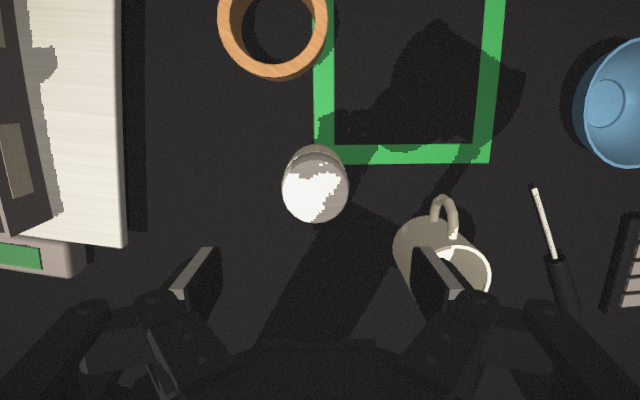

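The wrist view shows the tin lid centred near (315,190), against a predicted (315,192). The estimate holds and the fingers clear the mug, so I descend.

```bash
python3 -m jog '{"offset":[[0.003,-0.006,0.06],[0.005,-0.009,0.12],[0.005,-0.009,0.18],[0.005,-0.009,0.24],[0.005,-0.009,0.3],[0.005,-0.009,0.345],[0.005,-0.009,0.345],[0.005,-0.009,0.345]],"angular":[[0,0,0],[0,0,0],[0,0,0],[0,0,0],[0,0,0],[0,0,0],[0,0,0],[0,0,0]]}'
python3 -m jog '{"offset":[[0,0,0],[0,0,0],[0,0,0],[0,0,0],[0,0,0],[0,0,0],[0,0,0],[0,0,0]],"angular":[[0,0,0],[0,0,0],[0,0,0],[0,0,0],[0,0,0],[0,0,0],[0,0,0],[0,0,0]]}' 1; python3 d.py .512 -.152 .2 6.9
```

```text
t: 2.2
eef_pos: [0.5109, -0.1538, 0.0506]
ee_rot: [-180.0, 0.1, 6.4]
wrist_force: [0.7, 0.8, 0.6]
finger_gap: 0.999
finger_force: 0.0
t: 2.87
eef_pos: [0.5135, -0.153, 0.0543]
ee_rot: [179.9, -0.2, 6.5]
wrist_force: [-2.2, 0.3, 5.3]
finger_gap: 0.648
finger_force: 62.2
off [-0.0021 -0.0021 -0.3644] ang [ 0.0008 -0.0012 -0.0022] t 2.8667 [-20.2  -3.6  94.6  -0.   88.7  63.3]
```

```bash
python3 -m jog '{"offset":[[0,0,-0.02],[0,0,-0.05],[0,0,-0.1],[0,0,-0.16],[0,0,-0.22],[0,0,-0.28],[0,0,-0.34],[0,0,-0.34]],"angular":[[0,0,0],[0,0,0],[0,0,0],[0,0,0],[0,0,0],[0,0,0],[0,0,0],[0,0,0]]}'
python3 - <<'E'
from h import *
print(state()["eef_pos"])
c=read_camera("scene")
p=state()["eef_pos"];u,v=cv2.projectPoints(np.float64([p]),c["rvec"],c["tvec"],c["camera_matrix"],c["distortion"])[0].ravel().astype(int);print(u,v)
cv2.imwrite("pics/s2.png",cv2.resize(c["color"][v-70:v+70,u-80:u+80],(640,560),interpolation=cv2.INTER_CUBIC))
E
python3 d.py .6 .05 .24 6.9
```

```text
t: 3.53
eef_pos: [0.5142, -0.153, 0.1945]
ee_rot: [179.7, -0.5, 6.5]
wrist_force: [0.1, -1.3, -1.4]
finger_gap: 0.647
finger_force: 63.5
[ 0.51415606 -0.15295611  0.1944982 ]
274 172
off [ 0.2726 -0.4789 -0.1212] ang [ 0.001  -0.002  -0.0022] t 3.5833 [-20.2  -5.2  82.2   0.  102.6  63.3]
```

View pics/s2.png

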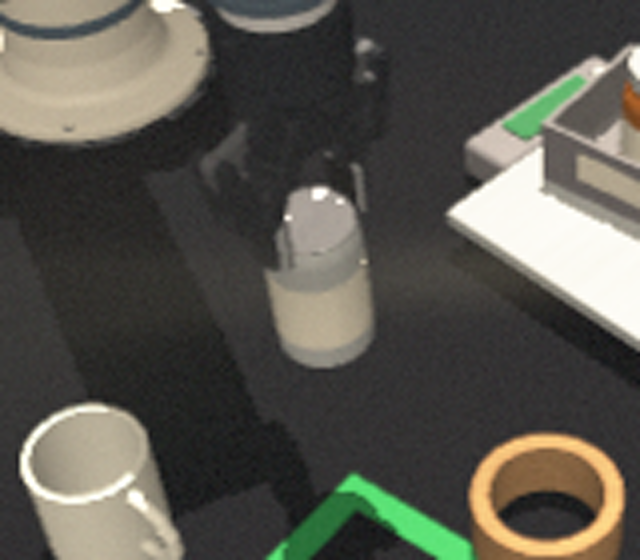

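The scene crop shows the tin hanging straight in the fingers at about (325,280), upright. Before carrying it, I check the tote pose against the rim corners from the first top picture.

```bash
python3 - <<'E'
from h import *
c=read_camera("top");np.set_printoptions(precision=4,suppress=True)
w=ray(c,[[201.7,162.3],[239.3,157.7],[250,250],[210,253.5]],.095)[:,:2];print(w,w.mean(0))
print(cv2.minAreaRect(w.astype(np.float32)))
im=cv2.imread("pics/top0.png");hsv=cv2.cvtColor(im,cv2.COLOR_BGR2HSV)
print("scale px",cv2.minAreaRect(blob(cv2.inRange(hsv,(0,0,150),(180,60,255)),(175,150,290,262))))
E
python3 d.py .633 .05 .27 6.9
```

```text
[[0.6946 0.2759]
 [0.7076 0.1617]
 [0.4323 0.1267]
 [0.4218 0.2461]] [0.5641 0.2026]
((0.5634109973907471, 0.2018490731716156), (0.27747294306755066, 0.11982189863920212), 6.4806342124938965)
scale px ((230.0, 210.0), (96.0, 96.0), 90.0)
off [ 0.3563 -0.4687 -0.203 ] ang [ 0.0004 -0.0008 -0.0022] t 3.6333 [-20.2  -5.1  82.4   0.  102.5  63.3]
```

```bash
python3 -m jog '{"offset":[[0.02,-0.02,-0.02],[0.06,-0.08,-0.05],[0.12,-0.16,-0.09],[0.19,-0.25,-0.13],[0.25,-0.33,-0.17],[0.3,-0.4,-0.19],[0.34,-0.45,-0.2],[0.356,-0.469,-0.203]],"angular":[[0,0,0],[0,0,0],[0,0,0],[0,0,0],[0,0,0],[0,0,0],[0,0,-0.002],[0,0,-0.002]]}' ; python3 d.py .633 .212 .27 6.8
```

```text
t: 4.3
eef_pos: [0.6336, 0.0545, 0.2664]
ee_rot: [-179.9, 0.1, 7.1]
wrist_force: [-0.1, -0.6, -2.3]
finger_gap: 0.647
finger_force: 63.6
off [ 0.0473 -0.391  -0.0085] ang [-0.0006  0.0007  0.0018] t 4.3 [  1.8  12.5  56.2   0.1 111.5  84.7]
```

```bash
python3 -m jog '{"offset":[[0,-0.02,0],[0.01,-0.07,0],[0.02,-0.14,0],[0.03,-0.22,0],[0.035,-0.29,0],[0.04,-0.35,0],[0.047,-0.38,0],[0.047,-0.391,0]],"angular":[[0,0,0],[0,0,0],[0,0,0],[0,0,0],[0,0,0],[0,0,0],[0,0,0],[0,0,0]]}' ;python3 -m jog '{"offset":[[0,0,0.02],[0,0,0.07],[0,0,0.12],[0,0,0.17],[0,0,0.22],[0,0,0.25],[0,0,0.25],[0,0,0.25]],"angular":[[0,0,0],[0,0,0],[0,0,0],[0,0,0],[0,0,0],[0,0,0],[0,0,0],[0,0,0]]}' ; python3 d.py .633 .212 .102 6.8;  python3 - <<'E'
from h import *
c=read_camera("scene");cv2.imwrite("pics/s3.png",cv2.resize(c["color"][60:220,290:460],(680,640)[:2] and (638,600),interpolation=cv2.INTER_CUBIC))
E
```

```text
t: 4.97
eef_pos: [0.6319, 0.2086, 0.2667]
ee_rot: [180.0, 0.2, 6.9]
wrist_force: [-0.2, -0.3, -2.9]
finger_gap: 0.643
finger_force: 63.7
t: 5.63
eef_pos: [0.6323, 0.2063, 0.1676]
ee_rot: [180.0, 0.1, 6.8]
wrist_force: [0.8, 0.5, -1.7]
finger_gap: 0.647
finger_force: 63.7
off [ 0.0038 -0.014   0.164 ] ang [ 0.0002  0.0006 -0.0002] t 5.6333 [ 15.2  15.3  62.9  -0.  101.9  98.4]
```

View pics/s3.png

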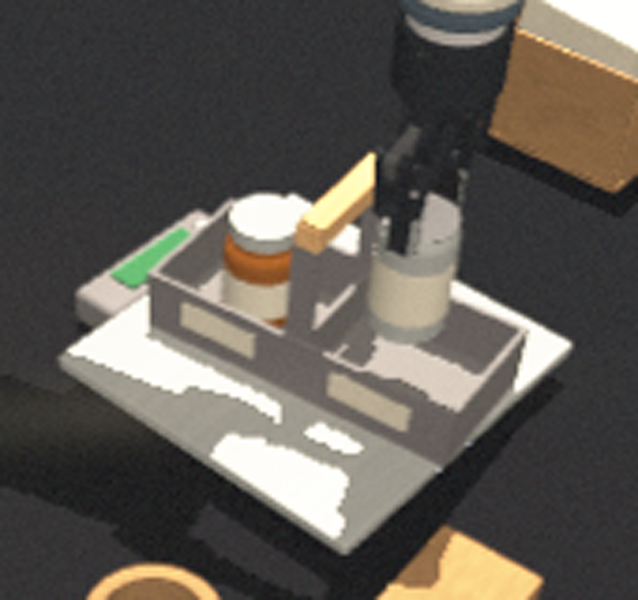

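The crop shows the tin at (410,270), still above the empty bay and upright, with the bar clear of the fingers. I lower it the rest of the way.

```bash
python3 -m jog '{"offset":[[0,-0.007,0.03],[0.003,-0.014,0.06],[0.003,-0.014,0.09],[0.003,-0.014,0.12],[0.003,-0.014,0.14],[0.003,-0.014,0.155],[0.003,-0.014,0.16],[0.003,-0.014,0.16]],"angular":[[0,0,0],[0,0,0],[0,0,0],[0,0,0],[0,0,0],[0,0,0],[0,0,0],[0,0,0]]}' ;python3 -m jog '{"offset":[[0,0,0.005],[0,0,0.005],[0,0,0.005]],"angular":[[0,0,0],[0,0,0],[0,0,0]]}'
```

```text
t: 6.35
eef_pos: [0.6328, 0.2133, 0.1035]
ee_rot: [180.0, 0.1, 6.8]
wrist_force: [-0.2, -0.4, -2.3]
finger_gap: 0.648
finger_force: 63.7
t: 6.6
eef_pos: [0.6334, 0.2135, 0.1031]
ee_rot: [-180.0, -0.1, 6.8]
wrist_force: [0.3, 1.1, -2.2]
finger_gap: 0.648
finger_force: 63.7
```

```bash
for i in 1 ; do python3 -m jog '{"offset":[[0,0,0.004],[0,0,0.004],[0,0,0.004]],"angular":[[0,0,0],[0,0,0],[0,0,0]]}'; python3 -m jog '{"offset":[[0,0,0.004],[0,0,0.004],[0,0,0.004]],"angular":[[0,0,0],[0,0,0],[0,0,0]]}'; done
```

```text
t: 6.85
eef_pos: [0.6331, 0.2134, 0.1008]
ee_rot: [-180.0, -0.0, 6.9]
wrist_force: [-0.0, -0.6, -2.6]
finger_gap: 0.647
finger_force: 63.7
t: 7.1
eef_pos: [0.6332, 0.2135, 0.0995]
ee_rot: [-180.0, -0.0, 6.9]
wrist_force: [0.7, -0.0, -0.6]
finger_gap: 0.645
finger_force: 64.0
```

```bash
python3 -m jog '{"offset":[[0,0,0.004],[0,0,0.004],[0,0,0.004]],"angular":[[0,0,0],[0,0,0],[0,0,0]]}'
```

```text
t: 7.35
eef_pos: [0.6336, 0.2136, 0.0994]
ee_rot: [-180.0, -0.1, 6.9]
wrist_force: [-0.3, -0.3, 5.1]
finger_gap: 0.653
finger_force: 65.1
```

The floor contact shows at +5 N, so I release and rise.

```bash
python3 -m jog '{"offset":[[0,0,0],[0,0,0],[0,0,0],[0,0,0],[0,0,0],[0,0,0]],"angular":[[0,0,0],[0,0,0],[0,0,0],[0,0,0],[0,0,0],[0,0,0]]}' -0.8; python3 -m jog '{"offset":[[0,0,-0.02],[0,0,-0.06],[0,0,-0.12],[0,0,-0.18],[0,0,-0.25],[0,0,-0.33],[0,0,-0.4],[0,0,-0.45]],"angular":[[0,0,0],[0,0,0],[0,0,0],[0,0,0],[0,0,0],[0,0,0],[0,0,0],[0,0,0]]}';python3 -m jog '{"offset":[[0,0,-0.02],[-0.05,0,-0.02],[-0.15,0,-0.02],[-0.25,0,-0.02],[-0.35,0,-0.02],[-0.35,0,-0.02],[-0.35,0,-0.02],[-0.35,0,-0.02]],"angular":[[0,0,0],[0,0,0],[0,0,0],[0,0,0],[0,0,0],[0,0,0],[0,0,0],[0,0,0]]}' -1
python3 - <<'E'
from h import *
c=read_camera("wrist");cv2.imwrite("pics/w4.png",c["color"])
P=np.float64([[.5638,.2035,.201],[.633,.212,.145]])
print(cv2.projectPoints(P,c["rvec"],c["tvec"],c["camera_matrix"],c["distortion"])[0])
E
python3 d.py .5638 .2035 .26 96.8
```

```text
t: 7.85
eef_pos: [0.633, 0.2134, 0.0973]
ee_rot: [180.0, 0.0, 6.9]
wrist_force: [-0.1, -0.1, -0.7]
finger_gap: 0.898
finger_force: 0.0
t: 8.52
eef_pos: [0.6332, 0.2135, 0.2821]
ee_rot: [-180.0, -0.3, 6.9]
wrist_force: [0.7, 0.0, 0.7]
finger_gap: 0.899
finger_force: 0.0
t: 9.18
eef_pos: [0.4944, 0.1968, 0.2856]
ee_rot: [-180.0, -0.1, 6.9]
wrist_force: [-0.3, 0.3, 0.2]
finger_gap: 0.995
finger_force: 0.0
[[[319.65400289 106.75847263]]

 [[318.90962778  26.75794729]]]
off [0.1729 0.0039 0.0635] ang [ 0.0001 -0.0001 -0.4998] t 9.2333 [ 18.   -3.3  70.8  -0.  112.5 101.2]
```

View pics/w4.png

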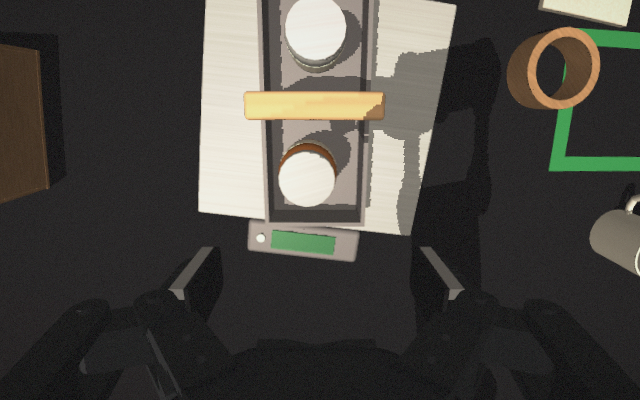

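The wrist view shows the tin upright in the bay at (315,28), the bar level at about (314,105) and the jar lid at (306,178). I refine the bar centre from this close view.

Run:
```python
from h import *
np.set_printoptions(precision=4,suppress=True)
c=read_camera("wrist");hsv=cv2.cvtColor(c["color"],cv2.COLOR_BGR2HSV)
b=blob(cv2.inRange(hsv,(10,70,130),(30,255,255)),(230,80,400,130));print(cv2.boundingRect(b),cv2.minAreaRect(b))
for lo in (130,190,215):
    b=blob(cv2.inRange(hsv,(10,50,lo),(30,255,255)),(230,80,400,130))
    x,y,w,h=cv2.boundingRect(b)
    W=ray(c,b.reshape(-1,2),.201);r=cv2.minAreaRect(W[:,:2].astype(np.float32));print(lo,(x,y,w,h),r)
print(c["color"][85:125,300].tolist())
```

```text
(244, 92, 141, 29) ((314.0, 106.0), (28.0, 140.0), 90.0)
130 (243, 91, 142, 30) ((0.5645018219947815, 0.20818470418453217), (0.02171284891664982, 0.10852128267288208), 6.520050048828125)
190 (243, 92, 140, 29) ((0.564167857170105, 0.20911090075969696), (0.021009394899010658, 0.10657908767461777), 6.660621166229248)
215 (243, 92, 140, 28) ((0.5643542408943176, 0.20910586416721344), (0.020237606018781662, 0.10646461695432663), 6.43338680267334)
[[83, 88, 94], [83, 89, 94], [84, 89, 95], [83, 88, 94], [86, 91, 95], [86, 89, 96], [80, 97, 117], [107, 157, 206], [128, 192, 234], [140, 209, 237], [148, 220, 238], [151, 222, 238], [152, 223, 239], [152, 222, 239], [150, 220, 238], [150, 220, 238], [149, 219, 238], [147, 218, 238], [148, 219, 238], [146, 218, 238], [147, 218, 239], [144, 216, 238], [146, 216, 238], [143, 215, 237], [146, 218, 238], [145, 217, 238], [148, 218, 238], [149, 219, 238], [149, 218, 238], [148, 219, 239], [147, 218, 238], [144, 217, 238], [140, 208, 238], [130, 192, 235], [119, 176, 226], [99, 129, 160], [158, 170, 183], [159, 171, 184], [156, 168, 181], [156, 169, 181]]
```

```bash
python3 -m jog '{"offset":[[0.02,0,0],[0.05,-0.003,0.01],[0.09,-0.005,0.02],[0.13,-0.007,0.04],[0.16,-0.007,0.06],[0.173,-0.007,0.063],[0.173,-0.007,0.063],[0.173,-0.007,0.063]],"angular":[[0,0,-0.039],[0,0,-0.078],[0,0,-0.117],[0,0,-0.156],[0,0,-0.195],[0,0,-0.234],[0,0,-0.273],[0,0,-0.312]]}'; python3 d.py .5643 .2065 .23 96.6
```

```text
t: 9.95
eef_pos: [0.5641, 0.2077, 0.2584]
ee_rot: [-179.9, 0.1, 63.3]
wrist_force: [-0.2, 0.6, -0.8]
finger_gap: 1.002
finger_force: 0.0
off [-0.0024  0.0019  0.0709] ang [-0.0008  0.0004 -0.1849] t 9.95 [ 17.    6.6  63.4  -0.  110.1  43.7]
```

```bash
python3 -m jog '{"offset":[[0,0,0.01],[-0.002,0.002,0.03],[-0.002,0.002,0.05],[-0.002,0.002,0.07],[-0.002,0.002,0.071],[-0.002,0.002,0.071],[-0.002,0.002,0.071],[-0.002,0.002,0.071]],"angular":[[0,0,-0.039],[0,0,-0.078],[0,0,-0.117],[0,0,-0.156],[0,0,-0.185],[0,0,-0.185],[0,0,-0.185],[0,0,-0.185]]}'; python3 d.py .5643 .2065 .171 96.6
```

```text
t: 10.62
eef_pos: [0.5636, 0.2067, 0.2318]
ee_rot: [-180.0, 0.0, 96.1]
wrist_force: [0.2, -0.3, -0.0]
finger_gap: 0.999
finger_force: 0.0
off [-0.0007  0.0018  0.1521] ang [-0.0001  0.     -0.0026] t 10.6167 [ 16.9   5.7  67.2  -0.  107.1  10.8]
```

```bash
python3 -m jog '{"offset":[[0,0.002,0.03],[0,0.002,0.06],[0,0.002,0.09],[0,0.002,0.12],[0,0.002,0.145],[0,0.002,0.152],[0,0.002,0.152],[0,0.002,0.152]],"angular":[[0,0,-0.002],[0,0,-0.002],[0,0,-0.002],[0,0,-0.002],[0,0,-0.002],[0,0,-0.002],[0,0,-0.002],[0,0,-0.002]]}'; python3 -m jog '{"offset":[[0,0,0],[0,0,0],[0,0,0],[0,0,0],[0,0,0],[0,0,0],[0,0,0],[0,0,0]],"angular":[[0,0,0],[0,0,0],[0,0,0],[0,0,0],[0,0,0],[0,0,0],[0,0,0],[0,0,0]]}' 1;  python3 -m jog '{"offset":[[0,0,0],[0,0,0],[0,0,0],[0,0,0]],"angular":[[0,0,0],[0,0,0],[0,0,0],[0,0,0]]}'
```

```text
t: 11.28
eef_pos: [0.5635, 0.2068, 0.1713]
ee_rot: [180.0, -0.0, 96.7]
wrist_force: [0.4, 0.1, 0.1]
finger_gap: 1.001
finger_force: 0.0
t: 11.95
eef_pos: [0.5636, 0.2068, 0.1718]
ee_rot: [180.0, -0.0, 96.7]
wrist_force: [-1.1, -0.3, 3.5]
finger_gap: 0.214
finger_force: 58.7
t: 12.28
eef_pos: [0.5636, 0.2068, 0.1718]
ee_rot: [180.0, -0.0, 96.7]
wrist_force: [-1.8, -0.3, 5.3]
finger_gap: 0.216
finger_force: 59.1
```

```bash
python3 -m jog '{"offset":[[0,0,-0.01],[0,0,-0.02],[0,0,-0.035],[0,0,-0.05],[0,0,-0.065],[0,0,-0.08],[0,0,-0.09],[0,0,-0.09]],"angular":[[0,0,0],[0,0,0],[0,0,0],[0,0,0],[0,0,0],[0,0,0],[0,0,0],[0,0,0]]}'
python3 - <<'E'
from h import *
c=read_camera("scene");cv2.imwrite("pics/s5.png",cv2.resize(c["color"][50:210,290:460],(638,600),interpolation=cv2.INTER_CUBIC));print(state()["torque"])
E
```

```text
t: 12.95
eef_pos: [0.5641, 0.2069, 0.2089]
ee_rot: [179.9, -0.0, 96.7]
wrist_force: [0.6, 0.1, -7.5]
finger_gap: 0.216
finger_force: 59.0
[ 0.03415249 -0.04224884  0.01176318]
```

View pics/s5.png

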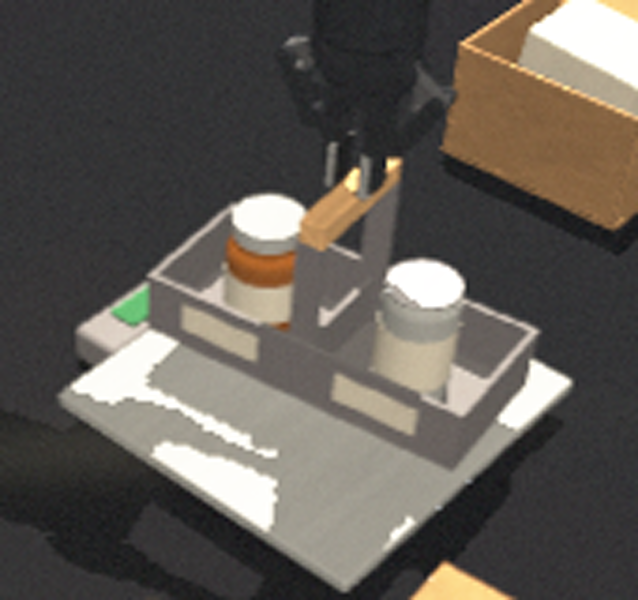

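The crop shows the tote lifted level off the scale, with the jar at (265,260) and the tin at (420,320) both standing in it. I raise it further and carry it across.

```bash
python3 -m jog '{"offset":[[0,0,-0.02],[0,0,-0.05],[0,0,-0.09],[0,0,-0.13],[0,0,-0.17],[0,0,-0.2],[0,0,-0.22],[0,0,-0.22]],"angular":[[0,0,0],[0,0,0],[0,0,0],[0,0,0],[0,0,0],[0,0,0],[0,0,0],[0,0,0]]}'; python3 d.py .6296 -.2388 .30 96.7
```

```text
t: 13.67
eef_pos: [0.564, 0.2069, 0.2978]
ee_rot: [179.8, -0.0, 96.7]
wrist_force: [-0.4, -0.4, -7.4]
finger_gap: 0.214
finger_force: 59.3
off [-1.1257  0.0336 -0.0062] ang [ 0.0011 -0.0002 -0.0002] t 13.6667 [ 16.9   7.5  58.4   0.  113.9  10.2]
```

Four legs of smooth steps, with each call ending at about the same speed.

```bash
python3 -m jog '{"offset":[[-0.01,0,0],[-0.03,0,0],[-0.06,0.002,0],[-0.1,0.003,0],[-0.14,0.004,0],[-0.18,0.005,0],[-0.22,0.006,0],[-0.26,0.008,0]],"angular":[[0,0,0],[0,0,0],[0,0,0],[0,0,0],[0,0,0],[0,0,0],[0,0,0],[0,0,0]]}'; python3 -m jog '{"offset":[[-0.04,0.001,0],[-0.08,0.002,0],[-0.12,0.004,0],[-0.16,0.005,0],[-0.2,0.006,0],[-0.24,0.007,0],[-0.28,0.008,0],[-0.32,0.009,0]],"angular":[[0,0,0],[0,0,0],[0,0,0],[0,0,0],[0,0,0],[0,0,0],[0,0,0],[0,0,0]]}'; python3 -m jog '{"offset":[[-0.04,0.001,0],[-0.08,0.002,0],[-0.12,0.004,0],[-0.16,0.005,0],[-0.2,0.006,0],[-0.23,0.007,0],[-0.25,0.008,0],[-0.26,0.008,0]],"angular":[[0,0,0],[0,0,0],[0,0,0],[0,0,0],[0,0,0],[0,0,0],[0,0,0],[0,0,0]]}'; python3 d.py .6296 -.2388 .28 96.7
```

```text
t: 14.33
eef_pos: [0.5786, 0.1017, 0.2942]
ee_rot: [-179.9, 0.0, 96.6]
wrist_force: [0.4, 0.6, -8.0]
finger_gap: 0.216
finger_force: 59.1
t: 15.0
eef_pos: [0.5968, -0.0251, 0.2941]
ee_rot: [-179.9, 0.0, 96.6]
wrist_force: [-0.5, -0.3, -8.9]
finger_gap: 0.21
finger_force: 59.1
t: 15.67
eef_pos: [0.6126, -0.1275, 0.2948]
ee_rot: [-180.0, 0.0, 96.6]
wrist_force: [-0.2, -0.8, -8.5]
finger_gap: 0.215
finger_force: 59.0
off [-0.2814  0.0103  0.037 ] ang [-0.0002  0.0001 -0.0006] t 15.6667 [-14.9  11.8  54.   -0.  114.2 -21.4]
```

```bash
python3 -m jog '{"offset":[[-0.02,0,0],[-0.06,0.002,0],[-0.11,0.004,0.005],[-0.16,0.006,0.01],[-0.21,0.008,0.015],[-0.25,0.009,0.02],[-0.275,0.01,0.025],[-0.281,0.01,0.025]],"angular":[[0,0,0],[0,0,0],[0,0,0],[0,0,0],[0,0,0],[0,0,0],[0,0,0],[0,0,0]]}'; python3 -m jog '{"offset":[[0,0,0],[0,0,0],[0,0,0],[0,0,0],[0,0,0],[0,0,0],[0,0,0],[0,0,0]],"angular":[[0,0,0],[0,0,0],[0,0,0],[0,0,0],[0,0,0],[0,0,0],[0,0,0],[0,0,0]]}'
python3 - <<'E'
from h import *
a=read_camera("scene")["color"][80:400,120:480];cv2.imwrite("pics/s6.png",cv2.resize(a,(675,600),interpolation=cv2.INTER_CUBIC))
E
```

```text
t: 16.33
eef_pos: [0.6295, -0.239, 0.2837]
ee_rot: [-179.9, -0.0, 96.6]
wrist_force: [-0.6, -0.3, -8.3]
finger_gap: 0.215
finger_force: 59.5
t: 17.0
eef_pos: [0.6296, -0.2367, 0.2853]
ee_rot: [180.0, -0.0, 96.7]
wrist_force: [-0.1, 0.2, -8.4]
finger_gap: 0.216
finger_force: 59.7
```

View pics/s6.png

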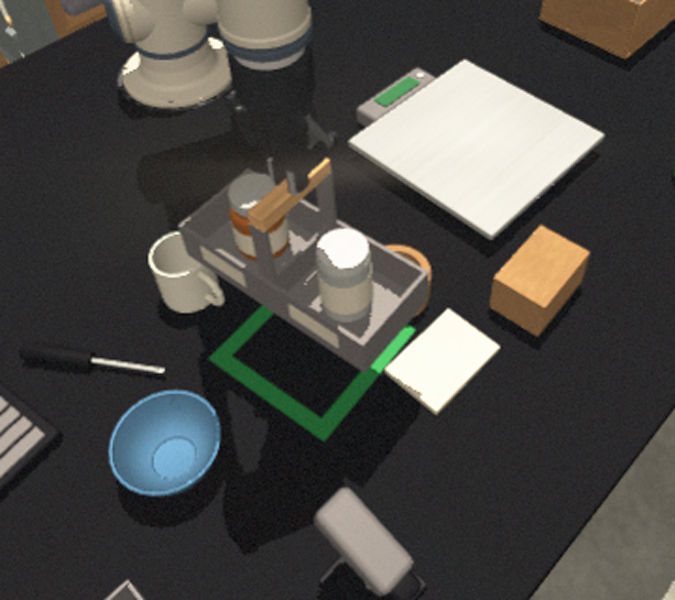

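The tote hangs level above the square with the tin at (345,270) and the jar at (258,215) both standing. The underside is about 15 cm up and everything else is where it was.

```bash
python3 -c "
from plant import *
print(sign_off())"
```

```text
the job is handed in; nothing more can be done
None
```

The job is handed in: the tin stands in the empty bay, and the tote is held level and still above the middle of the taped square, its underside about 15 cm above the bench and both goods upright; sign-off returned no verdict.

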